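Close a sample cassette and latch it into the test dock

ROBOT

A 6-joint arm with a two-finger parallel gripper is mounted at the origin on the work surface. World frame = base frame: x ahead of the robot, y to its left, z up, the work surface at z = 0. Lengths are in m, angles in degrees, forces in N, time in s.
With the tool pointing down it reaches from about 0.325 to 0.85 m from the base axis. Payload 15.5 kg.
Tool frame: the origin (TCP) lies midway between the tips of the shut fingers; the grasp point (between the pads) lies 19 mm behind it (ctrl.tcp_to_grasp is the distance from the TCP to the grasp point, in m); z points along the fingers, y is the line along which they close (so a half turn about z gives the same grasp; the last joint's range is limited). The gripper opens to 91 mm and grips with 3 to 60 N. Pads are 32 mm wide; open, the fingers measure 118 mm over their backs; the gripper's body (76 mm by 178 mm) begins 60 mm behind the grasp point.
Start: joints at [60.705, 28.281, 77.091, -0, 74.628, -5.472], TCP at [0.252, 0.572, 0.176] pointing down, gripper open.
Joint ranges: [-166.48, 166.48], [-47.26, 123.95], [12.59, 153.08], [-70.14, 250.14], [6.76, 159.57], [-176.63, 176.63]. Speed limits (degrees/s): [108.29, 108.29, 147.25, 172.46, 172.46, 172.46].

INTERFACE

Orientations are given as a 3x3 rotation matrix whose columns are the frame's x, y, z axes.
In Python, from cell import ctrl, cams, spotter gives the robot as it stands.
- The arm moves only by the shell command python3 -m handwheel 'ROWS'. ROWS is JSON, one flat list of numbers, 7 for each row, row after row: the shift along the tool's x, y, z each as a share of 2 cm, from -1 to 1, then the turn, a rotation vector about the tool's x, y, z each as a share of 5 degrees, from -1 to 1, then the opening, from 0 (shut) to 1 (fully open). A call has 1 to 20 rows; each row shifts and turns the commanded pose from where the row before left it, along the tool's axes as they then stand; what a row does not reach is not made up. A row lasts 1/8 s, in which the tool goes at most 62.5 mm and 10.7 degrees, less where a joint would pass 70% of its speed; a pose out of reach is approached as far as the arm can. A call with a number of a shift or a turn outside -1 to 1 is refused whole. A call with a gripper value outside its range is refused whole. The fingers move at their own pace and stop on an object; the grip force is fixed at half the most. Time passes only in rows, so rows that do not move let the fingers close. It gives the time, the measured TCP pose, the force, the opening and the grip force at its end, in the units of the state.
- ctrl.sense(): the state, without advancing time (a new reading comes with each control period).
- cams.read_camera(name): name is "scene" or "top"; returns the picture (480x640x3 uint8, blue, green, red); there is no depth.
- cams.camera_info(name): a dict with "mtx" (3x3 intrinsics, pixels), "pose" (4x4, takes a point from camera to world coordinates). Camera axes: x right, y down, z forward; pixel columns grow to the right and rows downward; lengths in m; the calibration is good to about 2 mm. A picture is of the moment at which its call begins. camera_info takes no time and is no camera call.
- ctrl.close_job(): hands the job in; it is judged then, once.
Trained networks look in the newest picture that a camera, given by its name, has taken for a name from the list of things; names that differ only in an ending like _2 or _b are one class to them, and where a whole thing is asked for, a point or a joint stands for the part that bears it (a point fixed in the world has none). Each returns a list of dicts, best first, with "conf" (0 to 1); they miss things now and then, are a little off and sometimes report something else, mostly with a low value. They report only what shows in the picture. A call takes as long as a camera call. They do not tell look-alikes from the thing itself.
- spotter.boxes_of(camera, label): "position" ([column, row] in pixels, amid what is visible of it).
- spotter.regions_of(camera, label): "mask" (480x640 bool, what is visible of it) and "position" ([column, row] in pixels, amid what is visible of it).
- spotter.place_of(camera, label): "position" ([column, row] in pixels: a listed point, or the origin of a listed thing).
The state is a dict: "time": time; "joint_pos": joint angles; "joint_vel": joint speeds; "effort": joint torques, N m; "position": TCP position; "orientation": TCP orientation; "wrist_force": force on the tool from outside, world axes, zero at the start; "ft_torque": the same for the moment, N m; "gripper_width": finger opening in m; "grip_force": force on a finger pad.
Only numpy, scipy, OpenCV 4.12 (cv2) and the standard library are available. Lean on these libraries where they do the work, as an engineer would, in place of code of your own. Each camera call takes 0.05 s, during which the arm holds its last target. There are 200 camera calls.

TASK

Lay the aluminium channel cover (red fin up, open side down) into the orange cassette that waits in the mouth of the test dock, so that it sits fully down between the cassette's side flanges. Then push the closed cassette along the dock, against the sprung probe block, until the yellow pawl clicks out behind its tail and holds it there, without ever driving the probe block near the end of its travel. Let go of everything and leave the other things on the bench where they are.

Things in the scene. Friction and masses are not known exactly. Their poses are not given: they have to be found in the camera images.
- dock: Fixed test dock: white plate 380 x 116 x 10 mm. Origin: on the table, on the track's centre line, midway. +x: push direction (mouth at x = -190 mm), z up. Track floor 10 mm above the table; rails to 24 mm, inner faces 34 mm either side of the centre line. On the -y side a dark latch head carries the yellow pawl; across the far end it has a blue housing (top at 40 mm) with the probe block.
- track (a point): Point on the centre line of the track's floor, at the dock's x = 0, 10 mm above its origin; axes as the dock's. The latch head (pawl and probe block together) is clamped anywhere over a 28 mm span and its place is not reported: see it or feel it. The blocking face of the pawl's tip lies between x = -12 and +16 mm; the free probe block's face is 113 mm beyond that.
- cassette: Orange open-up channel with end plates, 120 x 64 x 26 mm, about 0.3 kg, loose on the track in the dock's mouth, x along the dock's x. Origin: centre of its underside. Floor and side flanges 4 mm, end plates 6 mm thick; trough 108 x 56 mm (the small green board in it clears the cover). Pushing takes 1 to 3 N of friction, and up to about 4 N more at the pawl.
- tail (a point): Centre of the cassette's tail face (x = -60 mm, 13 mm above its underside), axes as the cassette's. It can be pushed here with closed fingers: face 64 mm wide, upper edge 36 mm above the table; fingers up to 36 mm wide across the track, centred, clear the pawl. Pushing by the cover's fin works too.
- cover: Aluminium open-down channel, about 0.16 kg, right way up on the table: 102 mm long (x), 51 wide (y), flat top 30 above its feet, walls 4. Red grip fin on top: 50 long (x), 12 thick (y), from 30 to 56 mm above the feet. Origin: centre, at the feet. Goes in either way round. Seated, its feet stand on the cassette's floor (origin 4 mm above the cassette's), play 2.5 to 3 mm each side.
- pawl (a joint): Swing of the sprung yellow pawl (arm 40 mm, upright hinge), rad. 0: closed, tip 10 mm into the cassette's path; 0.15 to 0.25 while the cassette's side slides past. It points in the push direction, so the cassette passes inwards only; when the tail is past the tip it springs back to 0 behind the tail and blocks return.
- probe (a joint): Travel of the sprung black probe block (56 mm wide, 12 to 32 mm above the table), m. 0: free. The cassette's nose pushes it: 3 N to start, 0.8 N more per mm; hard stop at 24 mm, must not pass 20 mm. The pawl clicks when it is in about 9 to 10 mm (10 to 15 N in all on the cassette); released, it presses the cassette back on the pawl and reads about 7 mm.
- spare: Bystander: closed blue spare cassette, 120 x 64 x 60 mm. Origin: centre of its underside.
- meter: Bystander: orange hand multimeter, 180 x 88 x 40 mm. Origin: centre of its underside.
- tray: Bystander: black component tray, 315 x 136 x 12 mm. Origin: centre of its underside.
- pen: Bystander: white marker pen lying, 135 mm long, 13 mm thick.
- jar: Bystander: jar, 60 mm across, 90 mm high. Origin: centre of its underside.
Not all that is in view belongs to the job. What is shaped like the cover but turquoise is not meant. What is shaped like the cassette but black is not meant.

How it is judged (in metres and radians):
On the way, in this order (a step that is already met when the one before it is completed fails the run):
1. the cover sits fully down in the cassette, which is still in front of the pawl (z of cover in the frame of cassette between 0.001 and 0.0075 m and horizontal distance between cover and cassette below 0.009 m and angle between the x axis of cover and the x axis of cassette, either way round below 0.12 rad and angle between the z axis of cover and the z axis of cassette, either way round below 0.06 rad and x of cassette in the frame of dock below -0.05 m), for 0.2 s.
2. the closed cassette pushes the pawl aside (z of cover in the frame of cassette between 0.001 and 0.0075 m and horizontal distance between cover and cassette below 0.009 m and angle between the x axis of cover and the x axis of cassette, either way round below 0.12 rad and angle between the z axis of cover and the z axis of cassette, either way round below 0.06 rad and value of joint pawl above 0.1 rad), for 0.1 s.
At the end, for the whole second after the job is handed in: The cassette lies on the track past the pawl, the pawl is shut behind it (under 0.08 rad) and the probe block is pressed in more than 4 mm; the cover sits fully down in the cassette (feet within 3.5 mm of its floor, within 9 mm and 0.12 rad of centred, level with it); all at rest (z of cover in the frame of cassette between 0.001 and 0.0075 m and horizontal distance between cover and cassette below 0.009 m and angle between the x axis of cover and the x axis of cassette, either way round below 0.12 rad and angle between the z axis of cover and the z axis of cassette, either way round below 0.06 rad and value of joint pawl below 0.08 rad and x of cassette in the frame of dock between 0.04 and 0.1 m and value of joint probe above 0.004 m and z of cassette in the frame of dock below 0.015 m and linear speed of each of cassette, cover below 0.02 m/s); the robot touches nothing.
It fails at once if the probe block driven in beyond 20 mm (value of joint probe above 0.02 m).
It fails at once if a bystander moved more than 30 mm (distance of any of spare, meter, tray, pen, jar from where it was at the start of the episode above 0.03 m).
It also fails if it takes over 53 s, if anything falls off the work surface, if the arm or the gripper's body presses on something with over 40 N, if the wrist force passes 120 N, or if a joint passes its speed limit or range.

## Working session

There is one attempt and no reset: what is moved stays moved. The work goes in short steps, Python scripts to look and compute and a shell command to move; the robot and the scene stay as the last step left them, time stands still between calls to the robot, and variables do not carry over. Pictures are saved under pics/ and viewed, at most 10 in all, crops included, and the job is handed in when it is done.

```bash
mkdir -p pics; ls; cat > h.py <<'E'
import numpy as np, cv2
from cell import ctrl, cams, spotter
def ray(cam,px):
    i=cams.camera_info(cam);K=np.array(i["mtx"]);T=np.array(i["pose"])
    p=cv2.undistortPoints(np.array([[px]],float),K,None)[0,0]
    return T[:3,3],T[:3,:3]@np.array([p[0],p[1],1])
def onz(cam,px,z):
    o,d=ray(cam,px);return o+d*(z-o[2])/d[2]
def proj(cam,P):
    i=cams.camera_info(cam);K=np.array(i["mtx"]);T=np.linalg.inv(np.array(i["pose"]))
    q=T[:3,:3]@np.array(P,float).T.reshape(3,-1)+T[:3,3:];q=K@q;return (q[:2]/q[2]).T
E
python3 - <<'E'
from h import *
np.set_printoptions(precision=4,suppress=True)
for c in("top","scene"):
    im=cams.read_camera(c);cv2.imwrite(f"pics/{c}0.png",im)
    print(c,cams.camera_info(c))
    for l in("dock","cassette","cover","tail","track","pawl"):
        f=spotter.place_of if l!="pawl" else spotter.boxes_of
        print(l,[(np.round(d["position"],1).tolist(),round(d["conf"],2)) for d in f(c,l)[:4]])
s=ctrl.sense();print(s["time"],s["position"],s["orientation"],s["wrist_force"])
E
```

```text
pics
top {'mtx': array([[510.9989,   0.    , 314.4586],
       [  0.    , 510.9989, 242.2255],
       [  0.    ,   0.    ,   1.    ]]), 'pose': array([[-0.0183, -0.9889,  0.1472,  0.3062],
       [-0.9998,  0.0165, -0.0137, -0.0149],
       [ 0.0111, -0.1474, -0.989 ,  1.5088],
       [ 0.    ,  0.    ,  0.    ,  1.    ]])}
dock [([311.0, 223.3], 0.73), ([180.6, 307.6], 0.71)]
cassette [([326.4, 295.8], 0.84), ([350.5, 213.9], 0.77), ([414.9, 184.8], 0.25)]
cover [([427.5, 287.9], 0.8), ([412.0, 242.4], 0.65)]
tail [([339.7, 281.1], 0.8), ([368.6, 202.3], 0.63)]
track [([305.9, 224.5], 0.93)]
pawl [([312.1, 208.5], 0.52)]
scene {'mtx': array([[465.0392,   0.    , 317.2189],
       [  0.    , 465.0392, 233.5719],
       [  0.    ,   0.    ,   1.    ]]), 'pose': array([[-0.6841,  0.53  , -0.5012,  1.1275],
       [ 0.7292,  0.5125, -0.4534,  0.478 ],
       [ 0.0165, -0.6757, -0.737 ,  0.9092],
       [ 0.    ,  0.    ,  0.    ,  1.    ]])}
dock [([315.7, 260.8], 0.62), ([182.7, 174.5], 0.37)]
cassette [([353.7, 210.0], 0.89), ([267.2, 240.5], 0.59)]
cover [([252.4, 194.5], 0.86), ([275.6, 167.7], 0.64)]
tail [([332.9, 209.6], 0.8), ([249.7, 230.7], 0.72), ([195.6, 224.8], 0.61)]
track [([316.1, 259.7], 0.79)]
pawl [([179.3, 174.8], 0.72)]
0.7 [0.2524 0.5718 0.176 ] [[-0.9148  0.4039 -0.    ]
 [ 0.4039  0.9148  0.    ]
 [ 0.      0.     -1.    ]] [-0.7221  0.7108 -0.6655]
```

View pics/top0.png

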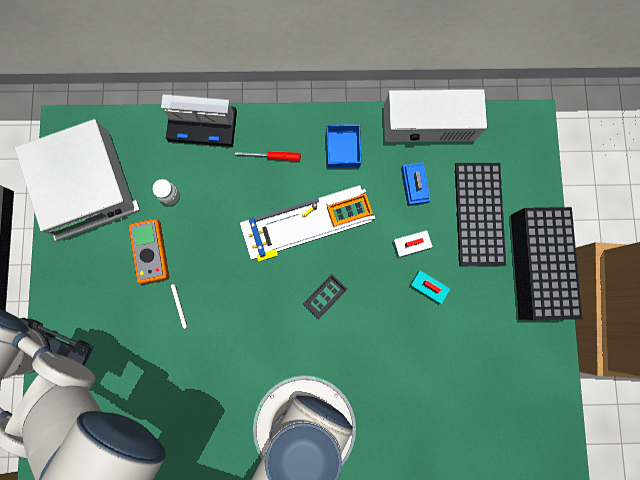

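View pics/scene0.png

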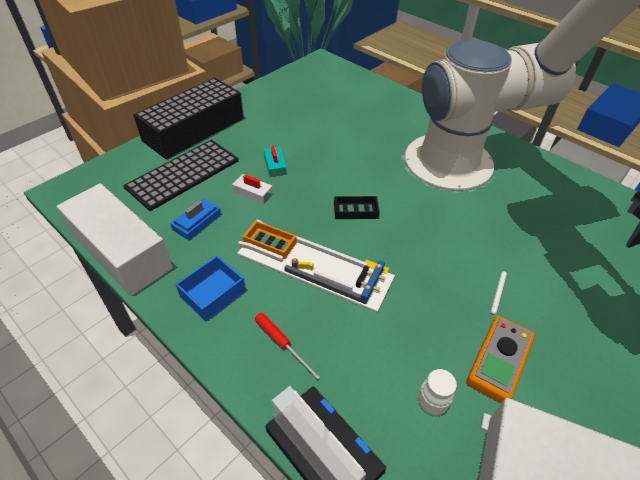

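Cover candidates in the top view are white/red fin (412,242) and turquoise (430,287). The white one is bare aluminium, so it is the one meant. Cassette candidates are orange (350,211), lying in the dock mouth, and black (325,296), so the orange one is meant. I'll confirm both in an enlarged crop.

```bash
cat >> h.py <<'E'
from scipy.optimize import minimize
S=8
def box(c,sz,z0,z1):
    return np.array([[c[0]+a*sz[0]/2,c[1]+b*sz[1]/2,z] for a in(-1,1) for b in(-1,1) for z in(z0,z1)])
def render(cam,parts,p,win):
    x,y,t=p;R=np.array([[np.cos(t),-np.sin(t),0],[np.sin(t),np.cos(t),0],[0,0,1]])
    u0,v0,w,h=win;m=np.zeros((h*S,w*S),np.uint8)
    for B in parts:
        q=proj(cam,B@R.T+[x,y,0]);q=(q+0.5-[u0,v0])*S
        cv2.fillConvexPoly(m,cv2.convexHull(np.round(q).astype(np.int32)),1)
    return m
def fit(masks,parts,p0):
    W={}
    for c,m in masks.items():
        v,u=np.nonzero(m);W[c]=(u.min()-12,v.min()-12,np.ptp(u)+24,np.ptp(v)+24)
    big={c:np.kron(masks[c][W[c][1]:W[c][1]+W[c][3],W[c][0]:W[c][0]+W[c][2]].astype(np.uint8),np.ones((S,S),np.uint8)) for c in masks}
    def f(q):
        p=np.array([q[0]/100,q[1]/100,q[2]/10])
        return sum((render(c,parts,p,W[c])[:big[c].shape[0],:big[c].shape[1]]!=big[c]).sum()/big[c].sum() for c in masks)
    q0=np.array([p0[0]*100,p0[1]*100,p0[2]*10])
    best=None
    for d in(-1,0,1):
        s=np.array([q0+[0,0,d]]+[q0+[0,0,d]+e for e in np.diag([1,1,1.])])
        r=minimize(f,q0,method="Nelder-Mead",options=dict(initial_simplex=s,maxiter=300,xatol=.005))
        if best is None or r.fun<best.fun:best=r
    return best.x/[100,100,10],best.fun
COVER=[box((0,0),(.102,.051),0,.03),box((0,0),(.05,.012),.03,.056)]
CASS=[box((0,0),(.12,.064),.010,.036)]
DOCK=[box((0,0),(.38,.116),0,.01)]
def mask(cam,l,near):
    r=[d for d in spotter.regions_of(cam,l)];r=[d for d in r if np.hypot(*(np.array(d["position"])-near))<25]
    return np.array(r[0]["mask"]) if r else None
E
python3 - <<'E'
from h import *
np.set_printoptions(precision=4,suppress=True)
ims={c:cams.read_camera(c) for c in("top","scene")}
a=cv2.resize(ims["top"][150:310,290:460],None,fx=3,fy=3,interpolation=cv2.INTER_CUBIC);b=cv2.resize(ims["scene"][140:320,180:400],None,fx=2.67,fy=2.67,interpolation=cv2.INTER_CUBIC)
cv2.imwrite("pics/crop1.png",a)
for l,parts,nt,ns,z in(("cover",COVER,(412,242),(252,189),.03),("cassette",CASS,(350,211),(268,238),.03),("dock",DOCK,(308,222),(316,265),.01)):
    M={c:mask(c,l,n) for c,n in(("top",nt),("scene",ns))}
    M={c:m for c,m in M.items() if m is not None}
    p=onz("top",nt,z)
    v,u=np.nonzero(M["top"]);q=np.array([onz("top",(i,j),z)[:2] for i,j in zip(u,v)]);w,V=np.linalg.eigh(np.cov(q.T));yaw=np.arctan2(V[1,1],V[0,1])
    print(l,p,np.degrees(yaw),{c:m.sum() for c,m in M.items()})
    for sub in ([["top"],["scene"],["top","scene"]]):
        if all(c in M for c in sub):
            r,e=fit({c:M[c] for c in sub},parts,(p[0],p[1],yaw));print("  ",sub,r[:2],np.degrees(r[2]),e)
t=onz("top",spotter.place_of("top","track")[0]["position"],.01);s=onz("scene",spotter.place_of("scene","track")[0]["position"],.01);print("track",t,s)
E
```

```text
cover [ 0.5221 -0.3214  0.03  ] 105.55237067389709 {'top': np.int64(631), 'scene': np.int64(741)}
   ['top'] [ 0.5194 -0.3245] 105.39590784096573 0.07480685419968304
   ['scene'] [ 0.5203 -0.3253] 106.16454624637922 0.08289051956815115
   ['top', 'scene'] [ 0.5202 -0.3256] 105.36718551476487 0.1588749355712822
cassette [ 0.6178 -0.1421  0.03  ] 108.09474321545865 {'top': np.int64(945), 'scene': np.int64(1150)}
   ['top'] [ 0.6217 -0.14  ] 106.74257496408968 0.04393187830687831
   ['scene'] [ 0.6208 -0.1423] 106.37553816843364 0.09669836956521739
   ['top', 'scene'] [ 0.6218 -0.1413] 106.90699708689958 0.150772659305268Traceback (most recent call last):
  File "<stdin>", line 10, in <module>
  File "h.py", line 8, in onz
    o,d=ray(cam,px);return o+d*(z-o[2])/d[2]
        ~~~^^^^^^^^
  File "h.py", line 4, in ray
    i=cams.camera_info(cam);K=np.array(i["mtx"]);T=np.array(i["pose"])
ValueError: time passes only in moves, steps and waits
```

View pics/crop1.png

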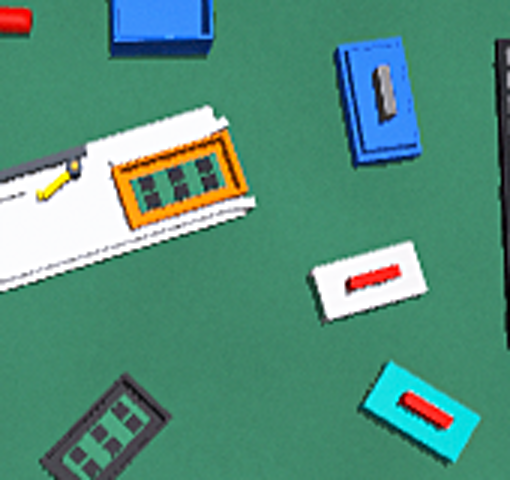

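The crop confirms it: the aluminium cover with the red fin is at top pixel (412,242), and the orange cassette is in the dock mouth at (350,211). The turquoise and black look-alikes are separate. Next I'll get the dock yaw, caching the calibration.

```bash
python3 - <<'E'
s=open("h.py").read()
s=s.replace("def ray(","CI={c:cams.camera_info(c) for c in('top','scene')}\ndef ray(",1).replace("i=cams.camera_info(cam)","i=CI[cam]")
open("h.py","w").write(s)
E
python3 - <<'E'
from h import *
np.set_printoptions(precision=4,suppress=True)
for c in("top","scene"):cams.read_camera(c)
M={c:mask(c,"dock",n) for c,n in(("top",(308,222)),("scene",(316,265)))}
M={c:m for c,m in M.items() if m is not None}
Mc={c:mask(c,"cassette",n) for c,n in(("top",(350,211)),("scene",(268,238)))}
for c in M:
    m=M[c]|Mc[c]
    for z in(.01,):
        r,e=fit({c:m},DOCK,(.6,0.0,np.radians(106.8)));print(c,M[c].sum(),r[:2],np.degrees(r[2]),e)
for c in("top","scene"):
    for l,z in(("track",.01),("tail",.023)):
        print(l,c,[onz(c,d["position"],z) for d in spotter.place_of(c,l)])
s=ctrl.sense();print(s["time"])
E
```

```text
top 3304 [ 0.5898 -0.0147] 108.53856391330432 0.2392526849642005
scene 3742 [ 0.5916 -0.0137] 106.63016482085597 0.38407174632733293
track top [array([ 0.5865, -0.0016,  0.01  ]), array([ 0.522 , -0.3275,  0.01  ])]
tail top [array([ 0.4168, -0.1043,  0.023 ])]
track scene [array([ 0.5896, -0.014 ,  0.01  ])]
tail scene [array([ 0.6448, -0.1982,  0.023 ]), array([ 0.4298, -0.0994,  0.023 ])]
1.6
```

```bash
python3 -m handwheel '[-0.85,-1,0,0,0,0,1, -0.85,-1,0,0,0,0,1, -0.85,-1,0,0,0,0,1, -0.85,-1,0,0,0,0,1, -0.85,-1,0,0,0,0,1, -0.85,-1,0,0,0,0,1, -0.85,-1,0,0,0,0,1, -0.85,-1,0,0,0,0,1, -0.85,-1,0,0,0,0,1, -0.85,-1,0,0,0,0,1, -0.85,-1,0,0,0,0,1, -0.85,-1,0,0,0,0,1, -0.85,-1,0,0,0,0,1, -0.85,-1,0,0,0,0,1, -0.85,-1,0,0,0,0,1, -0.85,-1,0,0,0,0,1, -0.85,-1,0,0,0,0,1, -0.85,-1,0,0,0,0,1, -0.85,-1,0,0,0,0,1, -0.85,-1,0,0,0,0,1]'
python3 -m handwheel '[-0.85,-1,0,0,0,0,0.7, -0.85,-1,0,0,0,0,0.7, -0.85,-1,0,0,0,0,0.7, -0.85,-1,0,0,0,0,0.7, -0.85,-1,0,0,0,0,0.7, -0.85,-1,0,0,0,0,0.7, -0.85,-1,0,0,0,0,0.7, -0.85,-1,0,0,0,0,0.7, -0.85,-1,0,0,0,0,0.7, -0.85,-1,0,0,0,0,0.7, 0,0,0,0,0,1,0.7, 0,0,0,0,0,1,0.7, 0,0,0,0,0,1,0.7, 0,0,0,0,0,1,0.7, 0,0,0,0,0,1,0.7, 0,0,0,0,0,1,0.7, 0,0,0,0,0,1,0.7, 0,0,0,0,0,1,0.7, 0,0,0,0,0,1,0.7, 0,0,0,0,0,1,0.7]'
cat >> h.py <<'E'
def togo(x,y,z,yaw):
    s=ctrl.sense();R=np.array(s["orientation"]);d=R.T@(np.array([x,y,z])-s["position"])
    a=np.degrees(np.arctan2(R[1,0],R[0,0]));t=-((yaw-a+180)%360-180)
    print("t %.2f pos %s yaw %.2f tilt %.2f; units xyz %s turn %.2f wid %.3f F %s"%(s["time"],np.round(s["position"],4),a,np.degrees(np.arccos(-R[2,2])),np.round(d/.02,2),t/5,s["gripper_width"],np.round(s["wrist_force"],1)))
E
python3 -c "
from h import *
togo(.520,-.325,.034,105.4)"
```

```text
time: 4.1
position: [0.4022, 0.0677, 0.1762]
orientation: [[-0.915, 0.404, 0.0], [0.404, 0.915, 0.0], [-0.0, 0.0, -1.0]]
wrist_force: [1.1, 0.2, 0.5]
gripper_width: 0.0912
grip_force: 0.0
time: 6.6
position: [0.4767, -0.1831, 0.1761]
orientation: [[-0.276, 0.961, 0.0], [0.961, 0.276, -0.0], [-0.0, 0.0, -1.0]]
wrist_force: [0.7, 1.3, -0.2]
gripper_width: 0.0636
grip_force: 0.0
t 6.60 pos [ 0.4767 -0.1831  0.1761] yaw 106.01 tilt 0.01; units xyz [-7.42  0.12  7.11] turn 0.12 wid 0.064 F [ 0.7  1.3 -0.2]
```

```bash
python3 -m handwheel '[-0.93,0.015,0,0,0,0.12,0.7, -0.93,0.015,0,0,0,0,0.7, -0.93,0.015,0,0,0,0,0.7, -0.93,0.015,0,0,0,0,0.7, -0.93,0.015,0,0,0,0,0.7, -0.93,0.015,0.5,0,0,0,0.7, -0.93,0.015,1,0,0,0,0.7, -0.93,0.015,1,0,0,0,0.7, 0,0,1,0,0,0,0.7, 0,0,1,0,0,0,0.7, 0,0,0,0,0,0,0.7]'
python3 - <<'E'
from h import *
togo(.520,-.325,.034,105.4)
cv2.imwrite("pics/near.png",cv2.resize(cams.read_camera("scene")[100:280,150:380],None,fx=3,fy=3,interpolation=cv2.INTER_CUBIC))
E
```

```text
time: 7.98
position: [0.5182, -0.3255, 0.0841]
orientation: [[-0.268, 0.963, -0.003], [0.963, 0.268, 0.002], [0.003, -0.002, -1.0]]
wrist_force: [0.0, 0.5, -0.1]
gripper_width: 0.0638
grip_force: 0.0
t 7.97 pos [ 0.5182 -0.3255  0.0841] yaw 105.57 tilt 0.19; units xyz [-0.01  0.1   2.51] turn 0.03 wid 0.064 F [ 0.   0.5 -0.1]
```

View pics/near.png

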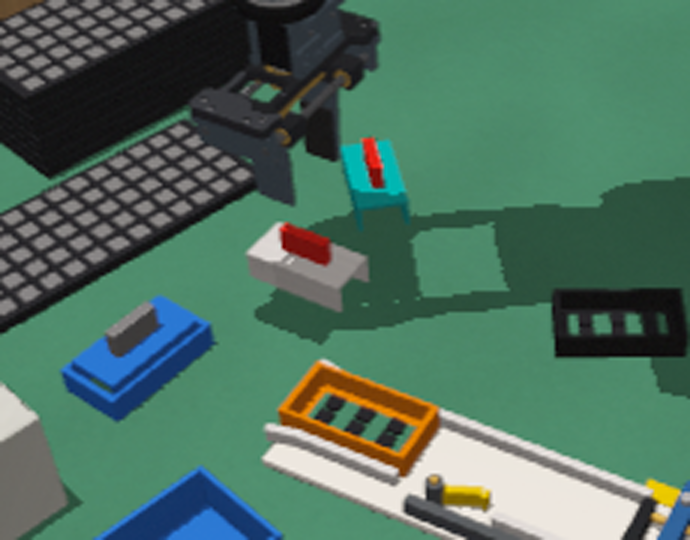

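The scene crop shows the gripper over the white cover (crop pixel 305,255), with the fingers on either side of the red fin. Descending and gripping.

```bash
python3 -m handwheel '[0,0.1,0.7,0,0,0,0.7, 0,0,0.7,0,0,0,0.7, 0,0,0.6,0,0,0,0.7, 0,0,0.5,0,0,0,0.7, 0,0,0,0,0,0,0.7, 0,0,0,0,0,0,0, 0,0,0,0,0,0,0, 0,0,0,0,0,0,0, 0,0,0,0,0,0,0, 0,0,0,0,0,0,0, 0,0,0,0,0,0,0]'
python3 -c "
from h import *
togo(.520,-.325,.034,105.4)"
```

```text
time: 9.4
position: [0.521, -0.3252, 0.036]
orientation: [[-0.269, 0.963, 0.0], [0.963, 0.269, -0.0], [-0.0, 0.0, -1.0]]
wrist_force: [0.3, 1.0, 0.1]
gripper_width: 0.0066
grip_force: 0.0
t 9.40 pos [ 0.521  -0.3252  0.036 ] yaw 105.58 tilt 0.00; units xyz [ 0.03 -0.05  0.1 ] turn 0.04 wid 0.007 F [0.3 1.  0.1]
```

```bash
python3 -m handwheel '[0,0,0,0,0,0,0, 0,0,0,0,0,0,0]' | tail -2
python3 - <<'E'
from h import *
a=cams.read_camera("scene")[120:240,190:310];b=cams.read_camera("top")[190:310,360:480]
cv2.imwrite("pics/grip.png",cv2.resize(np.hstack([a,b]),None,fx=3.3,fy=3.3,interpolation=cv2.INTER_CUBIC))
print(proj("scene",[[.521,-.3252,.036]]),proj("top",[[.521,-.3252,.036]]))
E
```

```text
gripper_width: 0.0002
grip_force: 0.0
[[251.52982193 182.86658788]] [[413.72794592 242.06259627]]
```

View pics/grip.png

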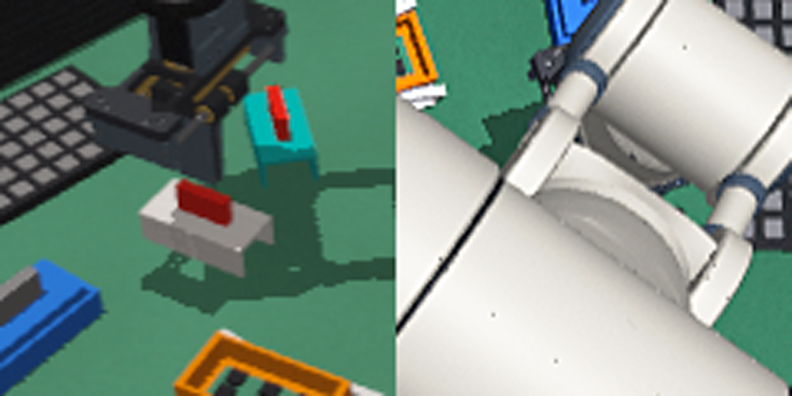

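```bash
python3 - <<'E'
from h import *
print(proj("scene",[[.5182,-.3255,.084],[.5205,-.3252,.036],[.5205,-.3252,.056],[.5205,-.3252,.055+.02]]))
print(onz("scene",(255,174),.036),onz("scene",(255,160),.084), onz("scene",(255,174),.05))
im=cams.read_camera("scene")
hsv=cv2.cvtColor(im,cv2.COLOR_BGR2HSV)
m=((hsv[...,0]<8)|(hsv[...,0]>172))&(hsv[...,1]>150)&(hsv[...,2]>60);m[:,:235]=0;m[:,270:]=0;m[:165]=0;m[205:]=0
v,u=np.nonzero(m);print("fin",u.mean(),v.mean(),u.min(),u.max(),v.min(),v.max());print(proj("scene",[[.5202,-.3256,.043]]))
print({k:np.round(v,4) for k,v in ctrl.sense().items() if k in("joint_pos","position")})
E
```

```text
[[250.69657485 169.12522291]
 [251.66360756 182.78234608]
 [251.03721412 177.36076285]
 [250.42881069 172.09488736]]
[ 0.48856786 -0.34699638  0.036     ] [ 0.48344679 -0.34685703  0.084     ] [ 0.49881156 -0.33376914  0.05      ]
fin 251.57432432432432 180.89864864864865 244 259 174 187
[[251.43190415 180.78258116]]
{'joint_pos': array([-3.75429e+01,  3.64993e+01,  8.68475e+01,  1.30000e-03,
        5.66581e+01, -5.31177e+01]), 'position': array([ 0.521 , -0.3252,  0.036 ])}
```

```bash
python3 - <<'E'
from h import *
im=cams.read_camera("scene")[60:240,180:360]
k=4;im=cv2.resize(im,None,fx=k*.8,fy=k*.8,interpolation=cv2.INTER_CUBIC);f=k*.8
s=ctrl.sense();R=np.array(s["orientation"]);p=np.array(s["position"])
def dr(B,col):
    q=(proj("scene",B@R.T+p)-[180,60]+.5)*f
    for i in range(8):
        for j in(1,2,4):
            if i<i^j: cv2.line(im,tuple(int(a) for a in q[i]),tuple(int(a) for a in q[i^j]),col,1)
dr(box((0,0),(.032,.027),-.06,0),(0,255,255))
dr(box((0,0),(.076,.178),-.12,-.079),(255,0,255))
st=cams.read_camera("top")[300:420,20:140]
q=(proj("top",[[.2524,.5718,.176]])) ;print(q)
t0=cv2.imread("pics/top0.png");c=tuple(int(round(a)) for a in q[0]);
t=cv2.resize(t0[290:400,20:130],None,fx=f*1.6,fy=f*1.6,interpolation=cv2.INTER_CUBIC);cv2.drawMarker(t,(int((c[0]-20)*f*1.6),int((c[1]-290)*f*1.6)),(0,255,255),0,20)
h=im.shape[0];t=cv2.resize(t,(h*t.shape[1]//t.shape[0],h));o=np.hstack([im,t]);o=cv2.resize(o,None,fx=min(1,800/o.shape[1]),fy=min(1,800/o.shape[1]))
cv2.imwrite("pics/ov.png",o)
E
```

```text
[[ 78.85124942 343.98259705]]
```

View pics/ov.png

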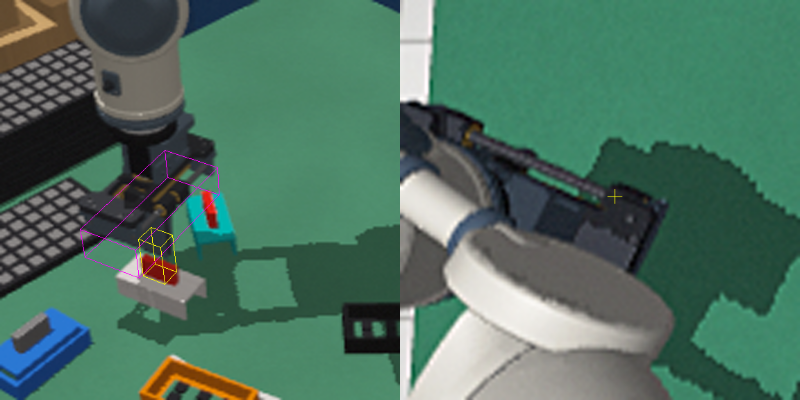

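```bash
python3 - <<'E'
from h import *
e=np.array([.607,-.301,.136])
print(proj("top",[e,e+[0,0,.04],e+[-.033,-.028,0]]),proj("scene",[e,e+[0,0,.04],e+[-.033,-.028,0]]))
a=cams.read_camera("top")
cv2.imwrite("pics/topg.png",cv2.resize(a[170:290,340:500],None,fx=5,fy=5,interpolation=cv2.INTER_CUBIC))
E
```

```text
[[410.87939308 205.92713641]
 [413.8378557  202.67126809]
 [421.61501985 217.54299453]] [[228.91332621 173.62772251]
 [226.92463519 161.20980471]
 [231.86766163 162.86800073]]
```

View pics/topg.png

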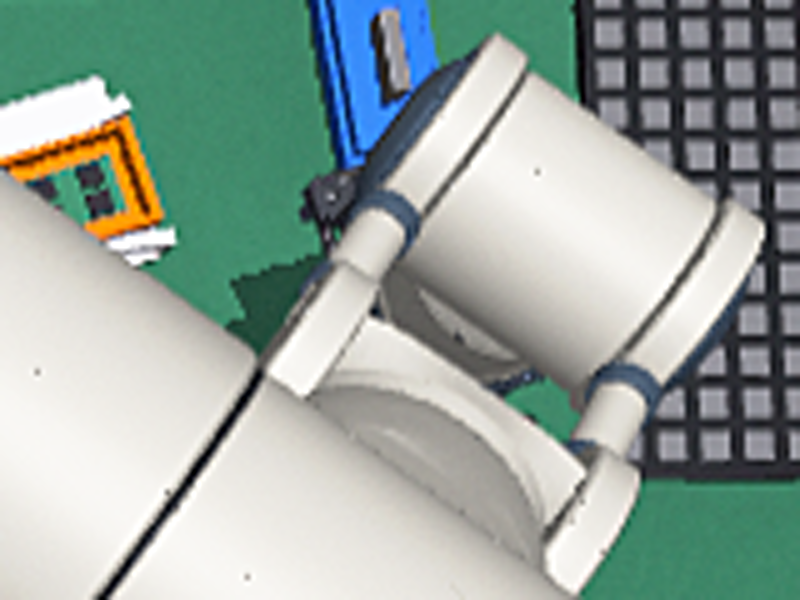

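The top view puts the gripper end near crop (330,195), which matches the reported x and y. In the scene view it sits about 11 px too high, so the tips are really about 40 mm above the reported z and closed above the fin. I'll open to about 30 mm, descend, and feel for the cover's top.

```bash
python3 -m handwheel '[0,0,0,0,0,0,0.35, 0,0,0,0,0,0,0.35, 0,0,0,0,0,0,0.35, 0,0,0,0,0,0,0.35, 0,0,0.4,0,0,0,0.35, 0,0,0.4,0,0,0,0.35, 0,0,0.4,0,0,0,0.35, 0,0,0,0,0,0,0.35]'
python3 -m handwheel '[0,0,0.1,0,0,0,0.35, 0,0,0.1,0,0,0,0.35, 0,0,0,0,0,0,0.35]' | grep -E 'pos|force'
```

```text
time: 10.95
position: [0.5205, -0.3249, 0.0111]
orientation: [[-0.268, 0.963, -0.001], [0.963, 0.268, 0.001], [0.001, -0.001, -1.0]]
wrist_force: [-0.4, 0.3, -0.1]
gripper_width: 0.032
grip_force: 0.0
position: [0.521, -0.3253, 0.008]
wrist_force: [-0.7, 0.7, -0.4]
grip_force: 0.0
```

```bash

python3 -m handwheel '[0,0,0.1,0,0,0,0.35, 0,0,0.1,0,0,0,0.35, 0,0,0,0,0,0,0.35]' | grep -E 'position|wrist'
python3 - <<'E'
from h import *
a=cams.read_camera("scene")
cv2.imwrite("pics/sg.png",cv2.resize(a[110:230,180:340],None,fx=5,fy=5,interpolation=cv2.INTER_CUBIC))
E
```

```text
position: [0.5209, -0.3251, 0.0038]
wrist_force: [-1.1, 0.0, 0.0]
```

View pics/sg.png

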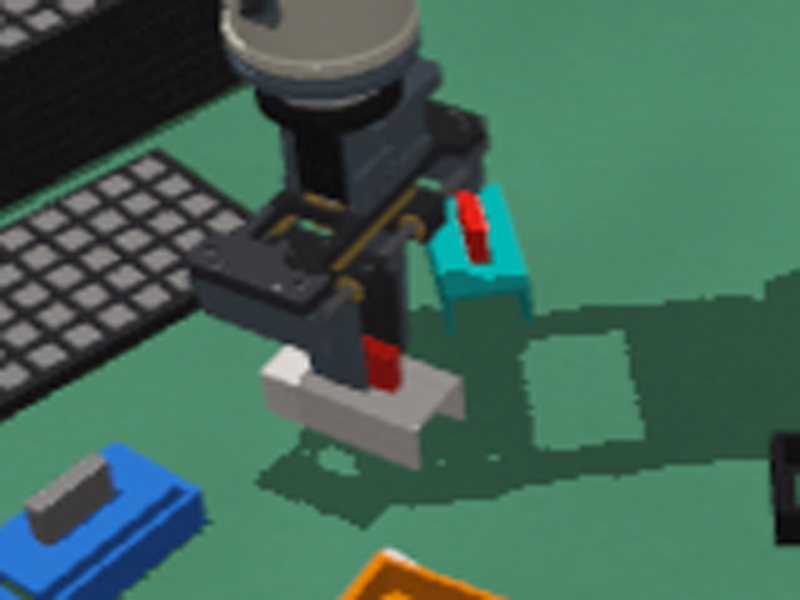

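The fingers straddle the red fin (crop 385,365), centred along it, with the tips just above the cover's top. I'll go slightly lower by feel, then close.

```bash

python3 -m handwheel '[0,0,0.1,0,0,0,0.35, 0,0,0.1,0,0,0,0.35, 0,0,0,0,0,0,0.35]' | grep -E 'position|wrist'
python3 -m handwheel '[0,0,0,0,0,0,0, 0,0,0,0,0,0,0, 0,0,0,0,0,0,0, 0,0,0,0,0,0,0]' | grep -E 'position|wrist|grip'
```

```text
position: [0.5209, -0.3252, -0.0002]
wrist_force: [0.7, -0.0, 0.3]
position: [0.5209, -0.3252, -0.0]
wrist_force: [0.2, -0.2, -1.2]
gripper_width: 0.0114
grip_force: 30.0
```

Gripped: width 11.4 mm, with z=0 reported when the feet are on the table. Lifting and moving above the cassette.

```bash

python3 -m handwheel '[0,0,-0.6,0,0,0,0, 0,0,-0.8,0,0,0,0, 0,0,-0.8,0,0,0,0, 0,0,-0.8,0,0,0,0, 0,0,0,0,0,0,0]' | grep -E 'position|wrist|grip'
python3 -c "
from h import *
togo(.6213,-.141,.06,106.7)"
```

```text
position: [0.5218, -0.3258, 0.0617]
wrist_force: [0.5, -0.2, -2.1]
gripper_width: 0.0117
grip_force: 30.0
t 13.25 pos [ 0.5218 -0.3258  0.0617] yaw 105.58 tilt 0.16; units xyz [7.57 7.27 0.08] turn -0.22 wid 0.012 F [ 0.5 -0.2 -2.1]
```

```bash

python3 -m handwheel '[0.6,0.6,0,0,0,-0.22,0, 0.8,0.8,0,0,0,0,0, 0.8,0.8,0,0,0,0,0, 0.8,0.8,0,0,0,0,0, 0.8,0.8,0,0,0,0,0, 0.8,0.8,0,0,0,0,0, 0.8,0.8,0,0,0,0,0, 0.8,0.8,0,0,0,0,0, 0.8,0.7,0,0,0,0,0, 0.4,0.4,0,0,0,0,0, 0.1,0.1,0,0,0,0,0, 0,0,0,0,0,0,0, 0,0,0,0,0,0,0]' | grep -E 'position|wrist|grip'
python3 - <<'E'
from h import *
togo(.6213,-.141,.06,106.7)
for c in("top","scene"):
    im=cams.read_camera(c)
    for l in("cassette","cover"):
        print(c,l,[(np.round(d["position"]).tolist(),int(np.sum(d["mask"])),round(d["conf"],2)) for d in spotter.regions_of(c,l)])
a=cams.read_camera("scene")
cv2.imwrite("pics/above.png",cv2.resize(a[150:290,190:340],None,fx=4.2,fy=4.2,interpolation=cv2.INTER_CUBIC))
E
```

```text
position: [0.6198, -0.1398, 0.06]
wrist_force: [-0.4, -0.3, -1.5]
gripper_width: 0.0116
grip_force: 30.0
t 14.88 pos [ 0.6198 -0.1398  0.06  ] yaw 106.64 tilt 0.01; units xyz [-0.08  0.05  0.  ] turn -0.01 wid 0.012 F [-0.4 -0.3 -1.5]
top cassette []
top cover [([430.0, 289.0], 699, 0.87)]
scene cassette [([355.0, 209.0], 985, 0.88), ([268.0, 238.0], 716, 0.67)]
scene cover [([273.0, 228.0], 727, 0.88)]
```

View pics/above.png

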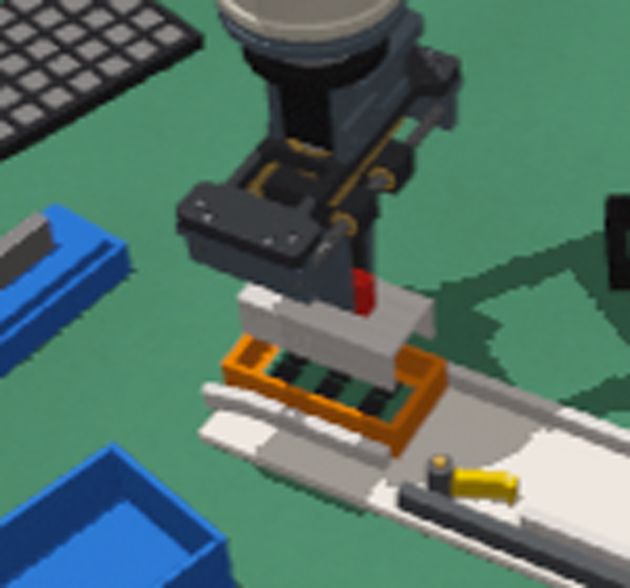

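The held cover is above the orange cassette and well aligned with it. I'll compare predicted cover corners with the picture (near feet corners about crop (243,338) and (392,388)), and the cassette's visible corners too.

```bash
python3 - <<'E'
from h import *
np.set_printoptions(precision=1,suppress=True)
f=lambda P:(proj("scene",P)-[190,150]+.5)*4.2
t=np.radians(106.65);X=np.array([np.cos(t),np.sin(t),0]);Y=np.array([np.sin(t),-np.cos(t),0])
p=np.array([.6198,-.1398,.06])
print("cover feet near",f([p-.051*X+.0255*Y,p+.051*X+.0255*Y]),"top",f([p-.051*X+.0255*Y+[0,0,.03],p+.051*X-.0255*Y+[0,0,.03]]))
for c in([.6217,-.140,.036],[.6208,-.1423,.036]):
    c=np.array(c);print("cass rim near -x,+x, far +x; bottom near +x",f([c-.06*X+.032*Y,c+.06*X+.032*Y,c+.06*X-.032*Y,c+.06*X+.032*Y-[0,0,.026]]))
# refined line fit: orange pixels
E
```

```text
cover feet near [[242.9 332.1]
 [392.9 391.3]] top [[238.  296.9]
 [433.9 299. ]]
cass rim near -x,+x, far +x; bottom near +x [[225.5 362.8]
 [399.9 432.8]
 [451.7 360.8]
 [401.4 461.1]]
cass rim near -x,+x, far +x; bottom near +x [[224.1 360.1]
 [398.2 429.9]
 [450.1 358.1]
 [399.8 458.2]]
```

```bash
python3 -c "
from h import *
togo(.6211,-.1416,.04,106.7)"
python3 -m handwheel '[-0.1,0.05,0.2,0,0,0,0, 0,0,0.3,0,0,0,0, 0,0,0.3,0,0,0,0, 0,0,0,0,0,0,0]' | grep -E 'position|wrist|grip'
python3 -c "
from h import *
togo(.6211,-.1416,.014,106.7)"
```

```text
t 15.22 pos [ 0.62   -0.1393  0.06  ] yaw 106.66 tilt 0.00; units xyz [-0.12  0.02  1.  ] turn -0.01 wid 0.012 F [ 0.4 -0.5 -1.7]
position: [0.6211, -0.1407, 0.0433]
wrist_force: [-0.9, -0.2, -1.9]
gripper_width: 0.0117
grip_force: 30.0
t 15.72 pos [ 0.6211 -0.1407  0.0433] yaw 106.68 tilt 0.07; units xyz [-0.05 -0.01  1.46] turn -0.00 wid 0.012 F [-0.9 -0.2 -1.9]
```

```bash

python3 -m handwheel '[-0.03,0,0.2,0,0,0,0, 0,0,0.2,0,0,0,0, 0,0,0.1,0,0,0,0, 0,0,0.1,0,0,0,0, 0,0,0,0,0,0,0]' | grep -E 'position|wrist|grip'
```

```text
position: [0.6217, -0.1414, 0.0319]
wrist_force: [0.3, 0.3, -2.7]
gripper_width: 0.0116
grip_force: 30.0
```

```bash

python3 -m handwheel '[0,0,0.2,0,0,0,0, 0,0,0.2,0,0,0,0, 0,0,0.2,0,0,0,0, 0,0,0.1,0,0,0,0, 0,0,0,0,0,0,0]' | grep -E 'position|wrist|grip'
python3 -m handwheel '[0,0,0.1,0,0,0,0, 0,0,0.1,0,0,0,0, 0,0,0,0,0,0,0]' | grep -E 'position|wrist|grip'
```

```text
position: [0.6216, -0.1414, 0.0178]
wrist_force: [0.3, -1.3, -2.0]
gripper_width: 0.0117
grip_force: 30.0
position: [0.6217, -0.1414, 0.014]
wrist_force: [0.1, 0.1, -2.6]
gripper_width: 0.0119
grip_force: 30.0
```

The cover is seated: feet at 14 mm, with no reaction force. I'll keep holding the fin and push along the tool's x axis, watching the lateral force.

```bash

python3 -m handwheel '[0,0,-0.04,0,0,0,0, 0.2,0,0,0,0,0,0, 0.3,0,0,0,0,0,0, 0.4,0,0,0,0,0,0, 0.4,0,0,0,0,0,0, 0.4,0,0,0,0,0,0, 0.3,0,0,0,0,0,0, 0,0,0,0,0,0,0]' | grep -E 'position|wrist|grip'
cat >> h.py <<'E'
def F():
    L=[]
    for c in("scene","top"):
        cams.read_camera(c);L.append(ctrl.sense())
    R=np.array(L[-1]["orientation"]);f=np.mean([R.T@l["wrist_force"] for l in L],0)
    print("t %.2f pos %s Ftool %s w %.4f"%(L[-1]["time"],np.round(np.mean([l["position"] for l in L],0),4),np.round(f,1),L[-1]["gripper_width"]))
E
python3 - <<'E'
from h import *
F()
for l in("pawl","cassette","cover","tail"):
    print(l,[(np.round(d["position"]).tolist(),round(d["conf"],2)) for d in spotter.boxes_of("scene",l)])
E
```

```text
position: [0.6099, -0.1024, 0.0147]
wrist_force: [-0.7, 0.6, -2.0]
gripper_width: 0.0118
grip_force: 30.0
t 18.45 pos [ 0.61   -0.1029  0.0147] Ftool [-0.2 -0.4  2.3] w 0.0118
pawl [([180.0, 174.0], 0.52)]
cassette [([356.0, 208.0], 0.97), ([283.0, 251.0], 0.64), ([498.0, 292.0], 0.16)]
cover [([289.0, 243.0], 0.91)]
tail [([285.0, 252.0], 0.84), ([358.0, 208.0], 0.78)]
```

```bash

python3 -m handwheel '[0.3,0,0,0,0,0,0, 0.4,0,0,0,0,0,0, 0.4,0,0,0,0,0,0, 0.4,0,0,0,0,0,0, 0.4,0,0,0,0,0,0, 0.4,0,0,0,0,0,0, 0.4,0,0,0,0,0,0, 0.3,0,0,0,0,0,0, 0,0,0,0,0,0,0]' | grep -E 'position|wrist|grip'
python3 - <<'E'
from h import *
F()
a=cams.read_camera("scene")
cv2.imwrite("pics/push.png",cv2.resize(a[160:320,220:410],None,fx=3.75,fy=3.75,interpolation=cv2.INTER_CUBIC))
E
```

```text
position: [0.593, -0.045, 0.0148]
wrist_force: [-0.9, 0.0, -1.8]
gripper_width: 0.0119
grip_force: 30.0
t 19.88 pos [ 0.5932 -0.0454  0.0149] Ftool [-0.2 -0.3  1.4] w 0.0119
```

View pics/push.png

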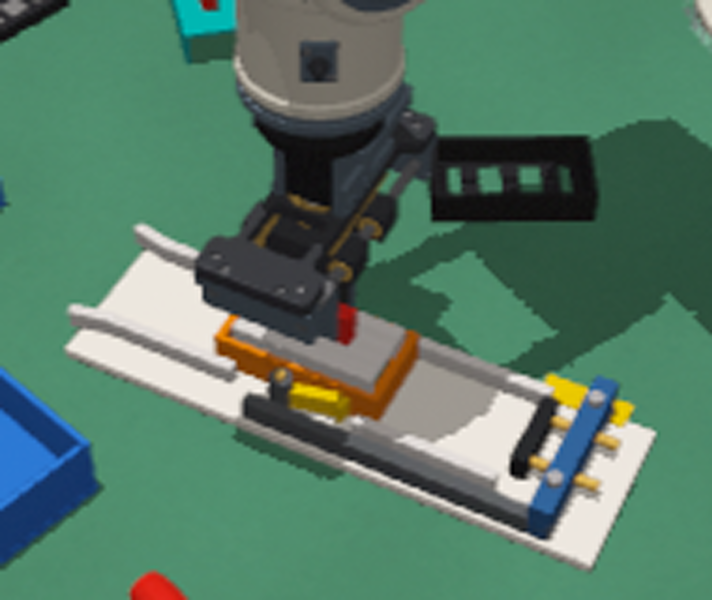

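The cassette, with the cover seated, is midway along the track, and the yellow pawl at crop (320,400) is pushed aside. The probe face is at about crop (528,437) and the nose rim at about (398,378). I'll compute the remaining distance from these.

```bash
python3 - <<'E'
from h import *
t=np.radians(106.65);X=np.array([np.cos(t),np.sin(t),0]);tcp=np.array([.5932,-.0454,0])
g=lambda u,v,z:onz("scene",(220+u/3.75-.5,160+v/3.75-.5),z)
for n,p in dict(pawl=g(348,408,.026),probe=g(528,437,.032),nose=g(398,378,.036),tailcorner=g(217,340,.036)).items():
    d=p-tcp;print(n,"along %.4f lateral %.4f"%(d@X,d[0]*np.sin(t)-d[1]*np.cos(t)))
E
```

```text
pawl along 0.0400 lateral 0.0378
probe along 0.1536 lateral 0.0108
nose along 0.0611 lateral 0.0082
tailcorner along -0.0586 lateral 0.0338
```

```bash

python3 -m handwheel '[0.3,0,0,0,0,0,0, 0.4,0,0,0,0,0,0, 0.4,0,0,0,0,0,0, 0.4,0,0,0,0,0,0, 0.4,0,0,0,0,0,0, 0.4,0,0,0,0,0,0, 0.4,0,0,0,0,0,0, 0.3,0,0,0,0,0,0, 0,0,0,0,0,0,0]' | grep -E 'position|wrist|grip'
python3 -m handwheel '[0.3,0,0,0,0,0,0, 0.4,0,0,0,0,0,0, 0.3,0,0,0,0,0,0, 0,0,0,0,0,0,0]' | grep -E 'position|wrist|grip'
python3 - <<'E'
from h import *
F()
d=np.array(ctrl.sense()["position"])-[.5932,-.0454,.0149];print(d@[-.2865,.958,0])
E
```

```text
position: [0.5752, 0.0126, 0.0147]
wrist_force: [-0.1, 0.1, -1.2]
gripper_width: 0.0116
grip_force: 30.0
position: [0.5696, 0.0318, 0.0147]
wrist_force: [1.2, -0.2, -1.4]
gripper_width: 0.0116
grip_force: 30.0
t 21.65 pos [0.5698 0.0314 0.0147] Ftool [0.  0.6 1.4] w 0.0117
0.08015402806411084
```

```bash

python3 -m handwheel '[0.2,0,0,0,0,0,0, 0.2,0,0,0,0,0,0, 0.2,0,0,0,0,0,0]' | grep -E 'position|wrist'
python3 -m handwheel '[0.15,0,0,0,0,0,0, 0,0,0,0,0,0,0]' | grep -E 'position|wrist'
python3 - <<'E'
from h import *
F()
d=np.array(ctrl.sense()["position"])-[.5932,-.0454,.0149];print(d@[-.2865,.958,0])
for l in("cassette","cover","pawl","probe"):
    print(l,[(np.round(d["position"]).tolist(),round(d["conf"],2)) for d in spotter.boxes_of("scene",l)])
E
```

```text
position: [0.5666, 0.0427, 0.0148]
wrist_force: [0.4, -3.3, -3.3]
position: [0.5658, 0.0455, 0.0148]
wrist_force: [0.7, -3.4, -3.0]
t 22.38 pos [0.5658 0.0455 0.0148] Ftool [-3.5  0.4  2.7] w 0.0115
0.09491403097543744
cassette [([332.0, 273.0], 0.94), ([376.0, 207.0], 0.62)]
cover [([274.0, 158.0], 0.81), ([347.0, 266.0], 0.57)]
pawl [([309.0, 268.0], 0.39)]
probe [([364.0, 280.0], 0.8)]
```

```bash

for i in 1; do
python3 -m handwheel '[0.1,0,0,0,0,0,0, 0,0,0,0,0,0,0]' | grep -E 'position|wrist'
python3 -m handwheel '[0.1,0,0,0,0,0,0, 0,0,0,0,0,0,0]' | grep -E 'position|wrist'
done
python3 - <<'E'
from h import *
F()
d=np.array(ctrl.sense()["position"])-[.5932,-.0454,.0149];print(d@[-.2865,.958,0])
E
```

```text
position: [0.5653, 0.0469, 0.0149]
wrist_force: [1.7, -6.0, -1.9]
position: [0.5648, 0.0487, 0.0149]
wrist_force: [1.7, -8.0, -1.4]
t 23.18 pos [0.5648 0.0487 0.0149] Ftool [-8.2 -1.   1.8] w 0.0116
0.09827032112696842
```

```bash

python3 -m handwheel '[0.1,0,0,0,0,0,0, 0,0,0,0,0,0,0]' | grep -E 'position|wrist'
python3 -m handwheel '[0.1,0,0,0,0,0,0, 0,0,0,0,0,0,0]' | grep -E 'position|wrist'
python3 - <<'E'
from h import *
F()
d=np.array(ctrl.sense()["position"])-[.5932,-.0454,.0149];print(d@[-.2865,.958,0])
im=cams.read_camera("scene");b,g,r=[im[...,i].astype(int) for i in range(3)]
m=(r>150)&(g>120)&(b<80)&(abs(r-g)<70);m[:,:280]=0;m[:,330:]=0;m[:250]=0;m[285:]=0
v,u=np.nonzero(m);print("yellow",u.size,u.mean(),v.mean(),u.max(),v[u>u.max()-3].mean())
old=cv2.imread("pics/scene0.png");b,g,r=[old[...,i].astype(int) for i in range(3)]
m=(r>150)&(g>120)&(b<80)&(abs(r-g)<70);m[:,:280]=0;m[:,330:]=0;m[:250]=0;m[285:]=0
v,u=np.nonzero(m);print("old",u.size,u.mean(),v.mean(),u.max(),v[u>u.max()-3].mean())
E
```

```text
position: [0.5643, 0.0505, 0.0149]
wrist_force: [1.3, -8.8, -1.3]
position: [0.5638, 0.0523, 0.0149]
wrist_force: [1.4, -10.4, -1.5]
t 23.77 pos [0.5638 0.0523 0.015 ] Ftool [-10.6  -2.    2. ] w 0.0116
0.10200251102482244
yellow 46 305.2173913043478 263.0652173913044 327 268.0
old 45 303.26666666666665 262.46666666666664 312 264.5
```

```bash
cat >> h.py <<'E'
def pawl(im):
    h=cv2.cvtColor(im,cv2.COLOR_BGR2HSV);m=(h[...,0]>=23)&(h[...,0]<=34)&(h[...,1]>120);m[:,:285]=0;m[:,322:]=0;m[:255]=0;m[280:]=0
    v,u=np.nonzero(m)
    if u.size==0: return 0
    c=np.polyfit(u,v,1);return u.size,round(u.mean(),1),round(v.mean(),1),u.min(),u.max(),round(float(np.degrees(np.arctan(c[0]))),1)
def rep():
    F();d=np.array(ctrl.sense()["position"])-[.5932,-.0454,.0149];print("along %.4f"%(d@[-.2865,.958,0]),"pawl",pawl(cams.read_camera("scene")))
E
python3 -c "
from h import *
print(pawl(cv2.imread('pics/scene0.png')));rep()"
python3 -m handwheel '[0.08,0,0,0,0,0,0, 0,0,0,0,0,0,0]' | grep -E 'position|wrist'
python3 -c "
from h import *
rep()"
```

```text
(93, np.float64(305.1), np.float64(264.8), np.int64(298), np.int64(312), 4.6)
t 23.93 pos [0.5638 0.0523 0.015 ] Ftool [-10.4  -1.2   1.4] w 0.0119
along 0.1020 pawl (92, np.float64(305.0), np.float64(264.8), np.int64(298), np.int64(312), 4.2)
position: [0.5634, 0.0537, 0.015]
wrist_force: [2.0, -11.0, -1.6]
t 24.32 pos [0.5634 0.0537 0.015 ] Ftool [-11.5  -2.3   1.8] w 0.0118
along 0.1035 pawl (93, np.float64(305.1), np.float64(264.8), np.int64(298), np.int64(312), 4.6)
```

```bash
python3 -c "
from h import *
p=cv2.imread('pics/push.png');q=np.zeros((480,640,3),np.uint8);q[160:320,220:410]=cv2.resize(p,(190,160),interpolation=cv2.INTER_AREA);print('swung',pawl(q))"
python3 -m handwheel '[-0.1,0,0,0,0,0,0, 0,0,0,0,0,0,0]' | grep -E 'position|wrist'
python3 -m handwheel '[-0.1,0,0,0,0,0,0, 0,0,0,0,0,0,0]' | grep -E 'position|wrist'
python3 -c "
from h import *
rep()"
```

```text
swung (100, np.float64(304.6), np.float64(266.4), np.int64(297), np.int64(312), 13.1)
position: [0.564, 0.0518, 0.0149]
wrist_force: [1.4, -10.9, -1.5]
position: [0.5645, 0.0501, 0.0149]
wrist_force: [1.7, -10.4, -1.4]
t 24.98 pos [0.5645 0.05   0.0149] Ftool [-9.6 -1.6  1.1] w 0.0118
along 0.0997 pawl (90, np.float64(304.8), np.float64(264.8), np.int64(298), np.int64(312), 4.7)
```

The pawl reads 13° when swung and 4.7° now, the same as when closed at the start, so it has clicked. I'll back off until the pawl takes the load.

```bash

python3 -m handwheel '[-0.1,0,0,0,0,0,0, 0,0,0,0,0,0,0]' | grep -E 'position|wrist'
python3 -m handwheel '[-0.1,0,0,0,0,0,0, 0,0,0,0,0,0,0]' | grep -E 'position|wrist'
python3 -c "
from h import *
rep()"
```

```text
position: [0.5646, 0.049, 0.0148]
wrist_force: [0.3, 0.3, -1.7]
position: [0.5653, 0.0469, 0.0148]
wrist_force: [-0.3, -0.2, -2.4]
t 25.62 pos [0.5653 0.047  0.0148] Ftool [-0.5 -0.2  1.9] w 0.0115
along 0.0965 pawl (90, np.float64(304.8), np.float64(264.8), np.int64(298), np.int64(312), 4.7)
```

The load is on the pawl now. Lower slightly, open and lift clear.

```bash

python3 -m handwheel '[0,0,0.04,0,0,0,0, 0,0,0,0,0,0,0.3, 0,0,0,0,0,0,0.3, 0,0,0,0,0,0,0.3, 0,0,-0.3,0,0,0,0.3, 0,0,-0.6,0,0,0,0.3, 0,0,-1,0,0,0,0.3, 0,0,-1,0,0,0,0.3, 0,0,-1,0,0,0,0.3, 0,0,-1,0,0,0,0.3, 0,0,0,0,0,0,0.3]'
python3 - <<'E'
from h import *
np.set_printoptions(precision=4,suppress=True)
rep()
M=mask("scene","cassette",(333,272));C=mask("scene","cover",(333,265))
t=np.radians(106.65);p=np.array([.5655,.0465])
if C is not None and M is not None:
    print("cass",M.sum())
    hold=[box((0,0),(.102,.051),.04,.044),box((0,0),(.05,.012),.044,.070)]
    r,e=fit({"scene":C},hold,(p[0],p[1],t));print("cover",r[:2],np.degrees(r[2]),e,C.sum())
    r,e=fit({"scene":M|C},CASS+hold[1:],(p[0],p[1],t));print("cass",r[:2],np.degrees(r[2]),e)
E
```

```text
time: 27.05
position: [0.5665, 0.0469, 0.114]
orientation: [[-0.287, 0.958, 0.003], [0.958, 0.287, -0.0], [-0.001, 0.003, -1.0]]
wrist_force: [0.3, 0.5, -0.8]
gripper_width: 0.0275
grip_force: 0.0
t 27.15 pos [0.5655 0.0469 0.1125] Ftool [-0.3 -0.3  0.7] w 0.0273
along 0.0964 pawl (90, np.float64(304.8), np.float64(264.8), np.int64(298), np.int64(312), 4.7)
cass 438
cover [0.5683 0.0483] 106.659011222581 0.07050587871287128 808
cass [0.5647 0.0462] 105.60964922447009 0.1444101753670473
```

```bash
python3 -c "
from cell import ctrl
print(ctrl.close_job())"
```

```text
the job is handed in; nothing more can be done
None
```

The job is handed in (no verdict came back): by my last readings the cover is seated in the orange cassette, the pawl is shut behind its tail and carries the probe's load, peak push was about 11.5 N, and the gripper is open and clear.

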